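# Adjust the bandsaw brake through its slot

### The job

The bandsaw's drum brake needs its shoes set: take the square-handled flat iron from the rack and, through the slot in the backing plate, push the star wheel's teeth outward (towards the plate's rim) one by one until the shoes bind and the wheel comes up solid, then back it off two teeth. Go by feel and stop at the first firm resistance: over about 11 N on a tooth jams the shoes, and nothing on the brake should be pressed with over 35 N. Then stand the iron back in the rack's empty hole; leave the gouges, mallet and rubber bung alone.

Things in the scene. Friction and masses are not known exactly. Their poses are not given: they have to be found in the camera images.
- brake: drum brake of a bandsaw, fixed, 180 mm across, bolted on a 240 x 240 x 18 mm plywood board with its round grey backing plate up (plate 3 mm thick, top at z = 78 mm). Origin: centre of the board's underside; z up, x runs from the centre through the slot to the rim. A bearing cap (14 mm high) is at the centre, a brake lever on the -x side.
- slot (a point): centre of the adjuster slot, at the plate's top face: 24 mm long along the brake's x (outward), 14 mm wide. Below it lies the star wheel: axis along the brake's y, 27.5 mm under this point; 39.6 mm over the teeth, so the crests are 7.7 mm under this point at most, 12 mm wide. Eight 3.6 mm thick round-crested teeth on a 24 mm hub.
- star_wheel (a joint): turn of the star wheel in rad; it grows as the teeth in the slot move outward (brake +x), which spreads the shoes. A click spring holds it at whole multiples of one tooth (0.785): a tooth then stands upright under the slot's middle and the gaps beside it, 10 mm wide, are 6.9 mm either side. A click takes about 3 N on a tooth. Where the shoes bind is not given: there the push goes on rising, about 5 N per mm, and over about 11 N jams the shoes.
- iron_grip (a point): centre of the iron's square wooden handle (22 x 22 mm, 56 mm tall, 28 mm above and below this point). The iron stands upright in the rack on its handle's foot, about 0.1 kg. z: up the handle; x: across the blade's thickness, y: along its width (parallel to the rack's axes at the start).
- iron_tip (a point): middle of the lower end of the iron's flat steel blade: 3.5 mm thick (x), 8 mm wide (y), 55 mm long, straight below the handle; 83 mm below iron_grip.
- rack: fixed wooden bench rack, 70 (x) x 215 (y) x 65 mm high, with three upright holes in a row. Origin: centre of its underside, z up.
- hole_left (a point): centre of the mouth of one of the rack's three square holes (13 x 13 mm, right through the 65 mm high block), at the top face; z up. The holes stand in a row, 75 mm apart, along the rack's y; this one is at +y. One holds the iron, the other two the gouges, in any order
- hole_mid (a point): centre of the mouth of one of the rack's three square holes (13 x 13 mm, right through the 65 mm high block), at the top face; z up. The holes stand in a row, 75 mm apart, along the rack's y; this one is in the middle. One holds the iron, the other two the gouges, in any order
- hole_right (a point): centre of the mouth of one of the rack's three square holes (13 x 13 mm, right through the 65 mm high block), at the top face; z up. The holes stand in a row, 75 mm apart, along the rack's y; this one is at -y. One holds the iron, the other two the gouges, in any order
- gouge_a_mid (a point): a carving gouge standing in the rack, round wooden handle 27 mm thick and 70 mm tall; point at half its height. Leave it.
- gouge_b_mid (a point): the other carving gouge, the same shape. Leave it.
- mallet_mid (a point): round wooden carver's mallet standing on its head on the bench, 80 mm across, 172 mm tall; point on its axis, 50 mm up. Leave it.
- bung_mid (a point): the slot's black rubber bung, 30 x 22 x 13 mm, lying on the bench; point at its middle. Leave it.
There are look-alikes about, which are no part of the job. Leave any yellow look-alike of the rack alone.

How it is judged:
On the way, in this order (a step that is already met when the one before it is completed fails the run):
1. the star wheel has been pushed outward until the shoes bind (value of joint star_wheel above 2.385 rad), for 0.05 s.
2. the wheel has been backed off two teeth from there (value of joint star_wheel between 0.53 and 1.04 rad), for 0.2 s.
At the end, for the whole second after the job is handed in: the star wheel rests two teeth back from the bind (within a third of a tooth), and the iron stands upright in a hole of the rack: handle's foot on the rack's top within 6 mm, handle within 10 mm of the hole's axis, leaning less than 0.12 rad (all of step 2 and ((horizontal distance between iron_grip and hole_left below 0.01 m and z of iron_grip in the frame of hole_left between 0.022 and 0.034 m) or (horizontal distance between iron_grip and hole_mid below 0.01 m and z of iron_grip in the frame of hole_mid between 0.022 and 0.034 m) or (horizontal distance between iron_grip and hole_right below 0.01 m and z of iron_grip in the frame of hole_right between 0.022 and 0.034 m)) and angle between iron_grip's own z axis and vertical below 0.12 rad); the robot touches nothing.
It fails at once if the iron bears on the brake (plate or star wheel) with more than 35 N (contact force between iron and brake above 35 N).
It fails at once if the wheel is forced on past the bind (over about 11 N) and the shoes jam (value of joint star_wheel above 2.515 rad).
It fails at once if a gouge, the mallet or the bung is moved by more than 20 mm (distance of any of gouge_a_mid, gouge_b_mid, mallet_mid, bung_mid from where it was at the start of the episode above 0.02 m).
It also fails if it takes over 72 s, if anything falls off the work surface, if the arm or the gripper's body presses on something with over 40 N, if the wrist force passes 120 N, or if a joint passes its speed limit or range.

### The arm

A 6-joint arm with a two-finger parallel gripper is mounted at the origin on the work surface. World frame = base frame: x ahead of the robot, y to its left, z up, the work surface at z = 0. Lengths are in m, angles in rad, forces in N, time in s.
With the tool pointing down it reaches from about 0.3 to 0.775 m from the base axis. Payload 14.6 kg.
Tool frame: the origin (TCP) lies at the very end of the fingers, on their centre line; the grasp point (between the pads) lies 19 mm behind it; z points along the fingers, y is the line along which they close (so a half turn about z gives the same grasp; the last joint's range is limited). The gripper opens to 94 mm and grips with 3 to 60 N. Pads are 16 mm wide; open, the fingers measure 119 mm over their backs; the gripper's body (75 mm by 177 mm) begins 78 mm behind the grasp point.
Start: joints at [-1.239, 0.3, 1.521, -0, 1.321, -0.067], TCP at [0.214, -0.507, 0.205] pointing down, gripper open.
Joint ranges: [-3.03, 3.03], [-0.79, 2.21], [0.23, 2.52], [-1.04, 4.18], [0, 3.07], [-2.55, 2.55]. Speed limits (rad/s): [2.22, 2.22, 2.57, 3.14, 3.14, 3.14].

### API

Orientations are given as [roll, pitch, yaw] about the fixed x, y, z axes, in that order (R = Rz(yaw) Ry(pitch) Rx(roll)).
In Python, from station import ctrl gives the robot as it stands.
- The arm moves only by the tool move_arm, never from a script. Its argument "increments" is a list of rows, each a list of 7 numbers: the opening, from 0 (shut) to 1 (fully open), then the shift along the tool's x, y, z in units of 50 mm (1.0 is 50 mm), then the turn, a rotation vector about the tool's x, y, z in rad. In form: [[claw, tx, ty, tz, rx, ry, rz], ...]. A call has 1 to 20 rows; each row shifts and turns the commanded pose from where the row before left it, along the tool's axes as they then stand; what a row does not reach is not made up. A row lasts 1/10 s, in which the tool goes at most 50 mm and 8.59 degrees, less where a joint would pass 70% of its speed; a pose out of reach is approached as far as the arm can. A call is refused whole if a number of a shift passes 1 or a number of a turn 0.15, either way. A call with a gripper value outside its range is refused whole. The fingers move at their own pace and stop on an object; "force" is the grip in N (left out, the last holds). Time passes only in rows, so rows that do not move let the fingers close. It gives the time, the measured TCP pose, the force, the opening and the grip force at its end, in the units of the state.
- ctrl.get_obs(): the state, without advancing time (a new reading comes with each control period).
- ctrl.camera(name): name is "scene" or "top" or "wrist"; returns a dict with "color" (420x560x3 uint8, blue, green, red), "K" (3x3 intrinsics, pixels), "pose" (4x4, takes a point from camera to world coordinates); the wrist camera has in their place "tool_from_camera" (4x4, takes a point from camera to tool coordinates, whose origin is the TCP and whose axes are the flange's). Camera axes: x right, y down, z forward; pixel columns grow to the right and rows downward; lengths in m; the calibration is good to about 2 mm. The wrist camera is an equidistant fisheye: a pixel r from the principal point sees the ray r / f radians off the axis. A picture is of the moment at which its call begins: read the wrist's pose just before it. There is no depth.
- ctrl.hand_in(): hands the job in; it is judged then, once.
Trained networks look in a picture, given as the dict that the camera call returned (one of the last four; its "shot" number tells which), for a name from the list of things; names that differ only in an ending like _2 or _b are one class to them, and where a whole thing is asked for, a point or a joint stands for the part that bears it (a point fixed in the world has none). Each returns a list of dicts, best first, with "conf" (0 to 1); they miss things now and then, are a little off and sometimes report something else, mostly with a low value. They report only what shows in the picture. A call takes as long as a camera call. They do not tell look-alikes from the thing itself.
- ctrl.cut_out(name, picture): "mask" (420x560 bool, what is visible of it) and "centre" ([row, column] in pixels, amid what is visible of it).
The state is a dict: "time_s": time; "qpos": joint angles; "joint_vel": joint speeds; "tau": joint torques, N m; "ee_pos": TCP position; "eef_rot": TCP orientation; "force": force on the tool from outside, world axes, zero at the start; "moment": the same for the moment, N m; "grip_width": finger opening in m; "grip_force": force on a finger pad.
Only numpy, scipy, OpenCV 4.12 (cv2) and the standard library are available. Lean on these libraries where they do the work, as an engineer would, in place of code of your own. Each camera call takes 0.05 s, during which the arm holds its last target. There are 200 camera calls.

## Working session

There is one attempt and no reset: what is moved stays moved. The work goes in short steps, Python scripts to look and compute and a tool call to move; the robot and the scene stay as the last step left them, time stands still between calls to the robot, and variables do not carry over. Pictures are saved under pics/ and viewed, at most 10 in all, crops included, and the job is handed in when it is done.

Besides the shell and the picture viewer there is one more tool, called after ">>>" as name(argument=value, ...) on one line, values as JSON. move_arm: Moves the arm, as the interface text tells. Its arguments: {"type":"object","properties":{"increments":{"type":"array","items":{"type":"array","items":{"type":"number"}}},"force":{"type":"number"}},"required":["increments"]}

```bash
ls; mkdir -p pics; python3 - <<'E'
from station import ctrl
import cv2,numpy as np
s=ctrl.get_obs();print(s)
ims=[]
for n in("scene","top"):
    p=ctrl.camera(n);cv2.imwrite(f"pics/{n}0.png",p["color"]);np.savez(f"{n}.npz",K=p["K"],pose=p["pose"])
    for t in("brake","slot","star_wheel","iron_grip","iron_tip","rack","gouge_a_mid","mallet_mid","bung_mid"):
        try:print(n,t,[(round(d["conf"],2),np.round(d["centre"]).tolist()) for d in ctrl.cut_out(t,p)][:4])
        except Exception as e:print(n,t,e)
    print(p["K"].tolist(),np.round(p["pose"],3).tolist(),p["shot"])
E
```

```text
pics
{'time_s': 0.0, 'qpos': array([-1.23860332e+00,  3.00491905e-01,  1.52157087e+00,  2.84393678e-06,
        1.32070280e+00, -6.66295915e-02]), 'joint_vel': array([-0.00030335,  0.00020744,  0.00355331,  0.00068692,  0.00129514,
       -0.00066896]), 'tau': array([ 9.93416070e-04, -5.31802905e+01, -3.52731979e+01,  7.09346356e-02,
        2.43740890e-02, -1.27939261e-04]), 'ee_pos': array([ 0.21348152, -0.50659628,  0.20487924]), 'eef_rot': array([-3.14042251e+00, -8.08422774e-05,  3.98821843e-01]), 'force': array([-0.00533469,  0.24176988,  0.29402556]), 'moment': array([-0.03440019,  0.02215463,  0.01284294]), 'grip_force': 0.0, 'grip_width': 0.0939655063531559}
scene brake [(0.79, [178.0, 206.0])]
scene slot [(0.72, [174.0, 207.0])]
scene star_wheel []
scene iron_grip [(0.52, [234.0, 332.0])]
scene iron_tip [(0.65, [233.0, 336.0])]
scene rack [(0.79, [368.0, 382.0]), (0.76, [190.0, 345.0]), (0.65, [242.0, 314.0]), (0.29, [177.0, 206.0])]
scene gouge_a_mid []
scene mallet_mid [(0.78, [284.0, 243.0])]
scene bung_mid [(0.54, [230.0, 156.0])]
[[393.51598672059436, 0.0, 273.7241202819307], [0.0, 393.51598672059436, 210.34056389970306], [0.0, 0.0, 1.0]] [[-0.75, 0.402, -0.525, 1.025], [0.661, 0.474, -0.581, 0.702], [0.015, -0.783, -0.622, 0.653], [0.0, 0.0, 0.0, 1.0]] 1
top brake [(0.8, [211.0, 385.0])]
top slot [(0.91, [210.0, 383.0])]
top star_wheel []
top iron_grip [(0.69, [213.0, 206.0]), (0.35, [140.0, 230.0])]
top iron_tip [(0.62, [214.0, 209.0])]
top rack [(0.82, [292.0, 268.0]), (0.82, [167.0, 127.0]), (0.64, [222.0, 239.0])]
top gouge_a_mid [(0.47, [219.0, 264.0])]
top mallet_mid [(0.95, [139.0, 228.0])]
top bung_mid [(0.65, [220.0, 240.0])]
[[412.72216513441634, 0.0, 279.32893640760557], [0.0, 412.72216513441634, 206.95600960545295], [0.0, 0.0, 1.0]] [[-0.025, -0.984, 0.177, 0.338], [-1.0, 0.024, -0.012, 0.151], [0.007, -0.177, -0.984, 1.138], [0.0, 0.0, 0.0, 1.0]] 2
```

View pics/scene0.png

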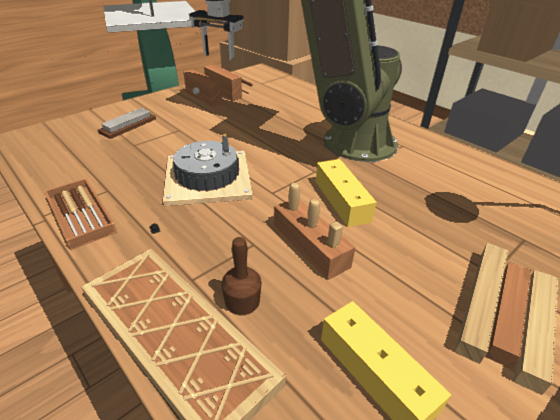

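View pics/top0.png

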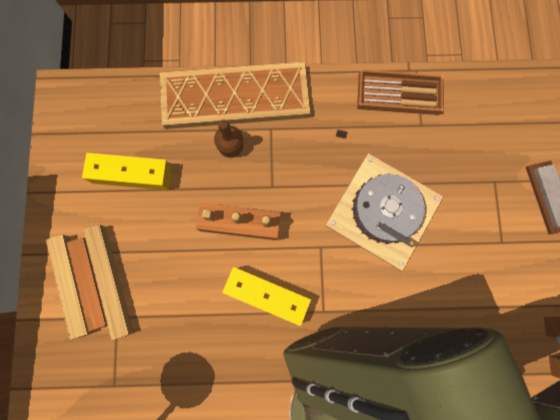

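The brown rack at top (222,239) is the real one; the yellow blocks at (170,127) and (296,268) are look-alikes. The iron is probably the squarer handle at (213,206). The brake is at (207,391). I'll enlarge these.

```bash
python3 - <<'E'
import cv2,numpy as np
t=cv2.imread("pics/top0.png");s=cv2.imread("pics/scene0.png")
a=cv2.resize(t[145:275,320:450],(400,400),interpolation=2)
b=cv2.resize(t[190:245,185:295],(400,200),interpolation=2)
c=cv2.resize(s[135:210,155:255],(400,300),interpolation=2)
d=cv2.resize(s[175:280,265:365],(400,300),interpolation=2)
L=np.vstack([a,b]);R=np.vstack([c,d]);cv2.imwrite("pics/crop1.png",np.hstack([L,R]))
E
```

```text
(no output)
```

View pics/crop1.png

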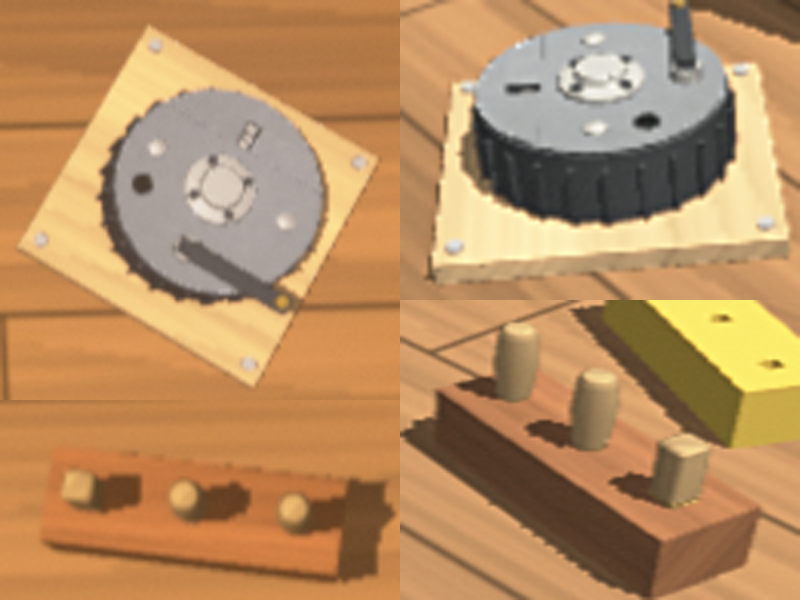

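The crop confirms three things:
- **Iron:** the square handle at top (206,213).
- **Gouges:** the round handles at (236,216) and (266,219).
- **Slot:** at top (401,189), opposite the lever base.

Now to turn these into positions.

```bash
cat > h.py <<'E'
import numpy as np,cv2
from scipy.spatial.transform import Rotation as R
def ray(p,uv):
    d=np.linalg.inv(p["K"])@[uv[0],uv[1],1]; return p["pose"][:3,3],p["pose"][:3,:3]@d
def hit(p,uv,z):
    o,d=ray(p,uv); return o+d*(z-o[2])/d[2]
def tool(s):
    T=np.eye(4);T[:3,:3]=R.from_euler("xyz",s["eef_rot"]).as_matrix();T[:3,3]=s["ee_pos"];return T
def wray(w,s,uv):
    K=w["K"];x=(uv[0]-K[0,2])/K[0,0];y=(uv[1]-K[1,2])/K[1,1];r=np.hypot(x,y)+1e-12
    d=np.array([np.sin(r)*x/r,np.sin(r)*y/r,np.cos(r)]);T=tool(s)@w["tool_from_camera"]
    return T[:3,3],T[:3,:3]@d
def whit(w,s,uv,z):
    o,d=wray(w,s,uv); return o+d*(z-o[2])/d[2]
def delta(s,pos,yaw):
    T=tool(s);G=np.eye(4);G[:3,:3]=R.from_euler("xyz",[np.pi,0,yaw]).as_matrix();G[:3,3]=pos
    D=np.linalg.inv(T)@G;return np.round(D[:3,3]/.05,3),np.round(R.from_matrix(D[:3,:3]).as_rotvec(),3)
E
python3 - <<'E'
from h import *
T=dict(np.load("top.npz"));S=dict(np.load("scene.npz"))
c=lambda x,y:(320+x*.325,145+y*.325)
for n,uv,z in[("slot",c(250,136),.078),("cap",c(220,185),.092),("c1",c(150,25),.018),("c2",c(378,158),.018),("c3",c(255,387),.018),("c4",c(18,246),.018)]:
    print(n,hit(T,uv,z).round(4))
r=lambda x,y:(185+x*.275,190+y*.275)
for n,uv,z in[("iron",r(80,487-400),.121),("g1",r(184,98),.135),("g2",r(295,110),.135),("rack",r(42,541-400),.065),("rack",r(335,577-400),.065),("rack",r(50,50),.065)]:
    print(n,hit(T,uv,z).round(4))
sc=lambda x,y:(155+(x-400)*.25,135+y*.25)
print("scene slot",hit(S,sc(523,88),.078).round(4),"cap",hit(S,sc(600,68),.092).round(4))
si=lambda x,y:(265+(x-400)*.25,175+(y-300)*.35)
print("scene iron",hit(S,si(684,445),.121).round(4))
print("mallet",hit(T,(228,140),.1).round(3))
E
```

```text
slot [ 0.5683 -0.1834  0.078 ]
cap [ 0.5239 -0.1505  0.092 ]
c1 [ 0.6878 -0.1184  0.018 ]
c2 [ 0.5583 -0.3165  0.018 ]
c3 [ 0.3571 -0.1893  0.018 ]
c4 [0.4862 0.0122 0.018 ]
iron [0.5076 0.3201 0.121 ]
g1 [0.496  0.2476 0.135 ]
g2 [0.486  0.1728 0.135 ]
rack [0.4782 0.3564 0.065 ]
rack [0.4471 0.1467 0.065 ]
rack [0.5446 0.3513 0.065 ]
scene slot [ 0.5688 -0.1767  0.078 ] cap [ 0.5243 -0.1442  0.092 ]
scene iron [0.511  0.3274 0.121 ]
mallet [0.707 0.27  0.1  ]
```

>>> move_arm(increments=[[1, 0, 0, 0, 0, 0, -0.149], [1, 0, 0, 0, 0, 0, -0.149], [1, 0, 0, 0, 0, 0, -0.149], [1, 0, 0, 0, 0, 0, -0.149], [1, 0.65, 0.118, -0.064, 0, 0, 0], [1, 0.65, 0.118, -0.064, 0, 0, 0], [1, 0.65, 0.118, -0.064, 0, 0, 0], [1, 0.65, 0.118, -0.064, 0, 0, 0], [1, 0.65, 0.118, -0.064, 0, 0, 0], [1, 0.65, 0.118, -0.064, 0, 0, 0], [1, 0.65, 0.118, -0.064, 0, 0, 0], [1, 0.65, 0.118, -0.064, 0, 0, 0], [1, 0.65, 0.118, -0.064, 0, 0, 0], [1, 0.65, 0.118, -0.064, 0, 0, 0], [1, 0.65, 0.118, -0.064, 0, 0, 0], [1, 0.65, 0.118, -0.064, 0, 0, 0], [1, 0.65, 0.118, -0.064, 0, 0, 0], [1, 0.65, 0.118, -0.064, 0, 0, 0], [1, 0, 0, 0, 0, 0, 0], [1, 0, 0, 0, 0, 0, 0]])

```text
time_s: 3.0
ee_pos: [0.5307, -0.17, 0.25]
eef_rot: [-3.141, 0.0, 0.996]
force: [-0.5, -0.8, 0.2]
grip_width: 0.0942
grip_force: 0.0
```

```bash
python3 - <<'E'
from station import ctrl
from h import *
s=ctrl.get_obs();w=ctrl.camera("wrist");cv2.imwrite("pics/w1.png",w["color"])
np.savez("w1.npz",K=w["K"],tool_from_camera=w["tool_from_camera"],ee_pos=s["ee_pos"],eef_rot=s["eef_rot"])
print(s["ee_pos"],s["eef_rot"],s["force"],w["K"].tolist(),w["tool_from_camera"].round(3).tolist())
for t in("slot","brake"):
    for d in ctrl.cut_out(t,w)[:2]:print(t,d["conf"],d["centre"])
E
```

```text
[ 0.53067189 -0.16998172  0.24998286] [-3.14120666e+00  2.70606487e-04  9.96025052e-01] [-0.47074571 -0.81109047  0.21544158] [[325.19226210127806, 0.0, 279.9283717114059], [0.0, 325.19226210127806, 210.64733103450124], [0.0, 0.0, 1.0]] [[0.0, -0.959, -0.283, 0.083], [1.0, 0.001, -0.001, -0.0], [0.001, -0.283, 0.959, -0.18], [0.0, 0.0, 0.0, 1.0]]
slot 0.71 [167.0, 267.9]
brake 0.63 [168.0, 267.0]
```

View pics/w1.png

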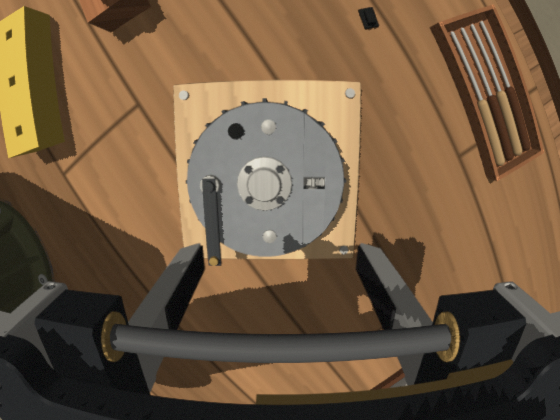

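The wrist view shows the slot at about (315,183) with a tooth across its middle, the cap at (264,185) and the lever base at (210,185). I'll measure these to sub-pixel.

```bash
python3 - <<'E'
from h import *
w=dict(np.load("w1.npz"));s=w
im=cv2.imread("pics/w1.png");g=im.max(2)
print(g[173:194,298:332])
for n,uv,z in[("slot",(315,183),.078),("cap",(264.5,185),.092),("bolt1",(183,95.5),.02),("bolt2",(350,93),.02),("slotL",(304,183),.078),("slotR",(326,183),.078)]:
    print(n,whit(w,s,uv,z).round(4))
cv2.imwrite("pics/w1c.png",cv2.resize(im[160:206,284:346],(620,460),interpolation=0))
E
```

```text
[[142 141 141 141 139 139 137 136 135 136 135 136 134 134 135 135 134 137
  137 137 137 137 137 136 135 136 136 137 138 139 137 136 138 135]
 [143 143 142 141 142 140 136 136 137 136 136 134 133 135 132 133 135 136
  136 138 136 136 136 136 137 136 136 138 139 138 139 137 137 138]
 [141 141 141 141 140 138 136 135 135 133 135 134 133 135 133 132 135 135
  136 137 138 136 135 136 135 135 135 137 137 140 138 138 138 137]
 [141 142 142 142 140 132 128 125 125 124 125 125 126 121 123 127 125 127
  127 128 127 127 128 127 128 128 129 137 138 138 140 138 139 137]
 [143 142 141 140 140 118 100  97  96 100 100  99 101  95 104 106 101 102
  102 103 103 102 102 105 106 105 108 139 139 138 139 139 138 139]
 [142 142 142 141 137 113  87  79  80  89  90  94  96 103 133 115  98  88
   91  91 105  85  94 130 134 102 119 147 138 138 140 139 138 140]
 [141 141 142 141 138 112  86  76  84 128 149 156 155 132 161 156 128  98
  124 127 129 102 134 161 165 151 138 151 141 139 140 140 140 140]
 [142 141 142 141 138 112  85  77  82 121 163 180 179 145 167 174 141 105
  142 145 144 142 161 169 170 176 144 1
[... 1350 characters left out ...]
 144 146 144 145 144
  145 146 144 145 144 144 145 144 143 139 138 138 141 139 141 140]
 [141 143 143 142 142 140 140 143 142 145 144 143 144 142 142 142 142 143
  145 143 146 144 145 145 144 144 143 139 139 139 138 139 138 139]
 [143 143 144 144 141 140 141 142 143 142 143 145 143 143 141 141 143 142
  142 143 142 144 142 144 144 144 144 139 138 137 139 137 138 137]
 [141 142 142 141 141 142 143 142 143 143 144 143 143 142 143 142 142 141
  142 141 140 142 141 142 144 143 143 139 139 137 137 140 137 138]]
slot [ 0.5689 -0.1812  0.078 ]
cap [ 0.5228 -0.1507  0.092 ]
bolt1 [ 0.4889 -0.0057  0.02  ]
bolt2 [ 0.6671 -0.1197  0.02  ]
slotL [ 0.5585 -0.1746  0.078 ]
slotR [ 0.5793 -0.1879  0.078 ]
```

View pics/w1c.png

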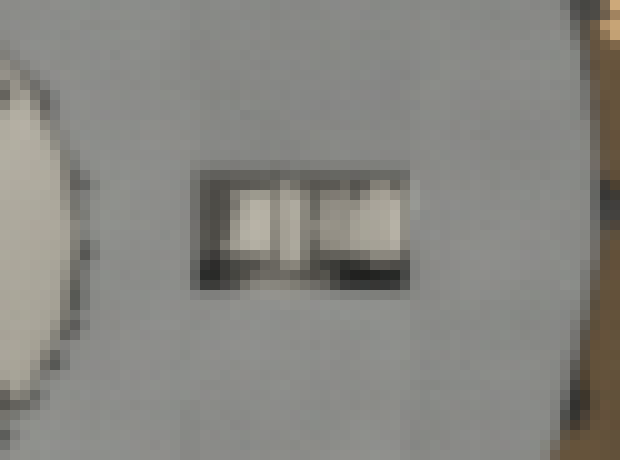

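>>> move_arm(increments=[[1, 0.571, -0.41, 0, 0, 0, 0], [1, 0.571, -0.41, 0, 0, 0, 0], [1, 0.571, -0.41, 0, 0, 0, 0], [1, 0.571, -0.41, 0, 0, 0, 0], [1, 0.571, -0.41, 0, 0, 0, 0], [1, 0.571, -0.41, 0, 0, 0, 0], [1, 0.571, -0.41, 0, 0, 0, 0], [1, 0.571, -0.41, 0, 0, 0, 0], [1, 0.571, -0.41, 0, 0, 0, 0], [1, 0.571, -0.41, 0, 0, 0, 0], [1, 0.571, -0.41, 0, 0, 0, 0], [1, 0.571, -0.41, 0, 0, 0, 0], [1, 0.571, -0.41, 0, 0, 0, 0], [1, 0.571, -0.41, 0, 0, 0, 0], [1, 0, 0, 0, 0, 0, -0.143], [1, 0, 0, 0, 0, 0, -0.143], [1, 0, 0, 0, 0, 0, -0.143], [1, 0, 0, 0, 0, 0, 0], [1, 0, 0, 0, 0, 0, 0]])

```text
time_s: 5.05
ee_pos: [0.5079, 0.3207, 0.2503]
eef_rot: [3.142, -0.0, 1.419]
force: [-0.0, 0.2, -0.6]
grip_width: 0.0941
grip_force: 0.0
```

```bash
python3 - <<'E'
from station import ctrl
from h import *
w1=dict(np.load("w1.npz"));print("slot",whit(w1,w1,(313.7,182.5),.078).round(4))
s=ctrl.get_obs();w=ctrl.camera("wrist");cv2.imwrite("pics/w2.png",w["color"])
np.savez("w2.npz",K=w["K"],tool_from_camera=w["tool_from_camera"],ee_pos=s["ee_pos"],eef_rot=s["eef_rot"])
print(s["ee_pos"],s["eef_rot"],s["force"])
for t in("iron_grip","gouge_a_mid","rack"):
    for d in ctrl.cut_out(t,w)[:3]:
        v,u=np.nonzero(d["mask"]);print(t,d["conf"],d["centre"],cv2.minAreaRect(np.c_[u,v].astype(np.float32)))
E
```

```text
slot [ 0.5679 -0.18    0.078 ]
[0.50789683 0.32066407 0.25032965] [ 3.14155996e+00 -5.98027308e-05  1.41852055e+00] [-0.01509781  0.21946325 -0.60227037]
iron_grip 0.69 [193.8, 279.7] ((279.5, 194.0), (30.0, 21.0), 90.0)
rack 0.83 [255.9, 151.2] ((154.55833435058594, 293.543212890625), (60.07843780517578, 141.07772827148438), 9.972057342529297)
rack 0.58 [36.7, 365.9] ((365.0295715332031, 37.61146926879883), (78.52103424072266, 69.30601501464844), 87.22978973388672)
```

View pics/w2.png

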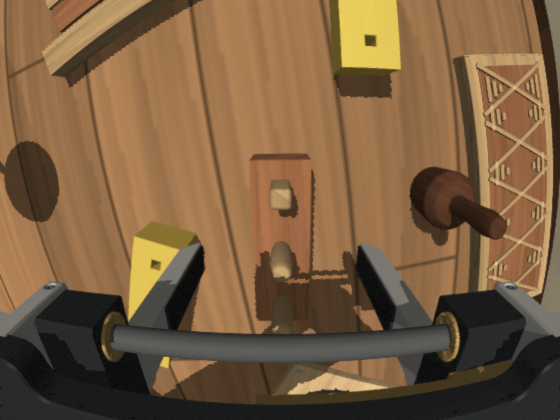

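The iron stands at about (281,195), with the gouges at (281,262) and (283,312). The rack's edges run vertical in the picture, so the yaw is right. I'll measure its top face.

```bash
python3 - <<'E'
from h import *
w=dict(np.load("w2.npz"));s=w
im=cv2.imread("pics/w2.png")
print(im[174:214,281,:].tolist()); print(im[202,262:300,2],im[186,262:300,2]); 
print(im[240,240:325,2])
print(im[185,240:325,2])
for n,z in(("rackL",.065),):
  for v in(165,185,240): print([whit(w,s,(u,v),z).round(4).tolist() for u in(251,311.5)])
E
```

```text
[[69, 104, 159], [68, 104, 158], [69, 105, 160], [70, 104, 159], [69, 105, 157], [66, 100, 142], [64, 96, 122], [67, 97, 120], [65, 96, 118], [68, 98, 121], [69, 99, 122], [68, 100, 122], [68, 100, 123], [69, 102, 124], [75, 110, 135], [94, 138, 169], [109, 158, 194], [115, 166, 205], [115, 167, 207], [115, 166, 205], [113, 163, 200], [105, 155, 189], [101, 147, 180], [99, 145, 178], [99, 146, 179], [100, 147, 180], [102, 147, 181], [101, 147, 181], [99, 145, 178], [99, 145, 177], [99, 146, 180], [101, 147, 181], [101, 147, 182], [93, 137, 168], [80, 115, 143], [58, 83, 105], [38, 57, 80], [32, 49, 74], [33, 50, 75], [35, 51, 77]]
[174 173 174 175 172 171 167 148 152 171 179 187 189 189 187 186 184 182
 179 178 177 177 177 175 175 172 159 143 123  91  74  73  74  74  81 128
 154 159] [175 174 175 173 168 168 166 156 129 113 113 119 122 123 125 123 124 124
 124 123 123 121 120 123 121 117 109  99  98 130 152 154 157 159 160 158
 158 159]
[171 171 170 170 168 165 167 164 161 158 157 160 167 167 165 164 159 155
 156 158 162 164 166 170 173 175 177 176 174 173 171 167 165 163 163 162
 161 163 158 156 156 155 152 150 149 155 157 153 149 148 150 156 156 157
 157 159 156 157 158 161 159 157 158 157 156 153 154 160 159 145 103  80
  78  92 152 167 167 166 162 161 157 159 159 158 160]
[157 158 158 158 160 163 167 171 174 171 166 162 162 162 158 155 150 151
 158 168 174 176 174 175 173 173 169 167 166 160 136 111 112 117 120 123
 122 123 123 122 121 122 120 122 121 121 121 117 108  99 119 146 156 155
 156 158 160 159 159 158 159 159 161 160 165 169 170 170 168 165 148 102
  76  83 140 156 157 158 160 162 164 165 167 166 164]
[[0.4796, 0.3551, 0.065], [0.5475, 0.3447, 0.065]]
[[0.4756, 0.3321, 0.065], [0.5445, 0.3216, 0.065]]
[[0.4636, 0.2654, 0.065], [0.5361, 0.2543, 0.065]]
```

```bash
python3 - <<'E'
from h import *
w=dict(np.load("w2.npz"));s=w
for uv,z in(((279.7,198.2),.121),((279.5,188.3),.121),((279.5,208.3),.121),((279.5,179.5),.065)):print(whit(w,s,uv,z).round(4))
p=whit(w,s,(279.7,198.2),.121)
print(delta(s,[p[0],p[1],.074],1.42))
E
```

```text
[0.5081 0.3256 0.121 ]
[0.5094 0.3355 0.121 ]
[0.5064 0.3154 0.121 ]
[0.509  0.3335 0.065 ]
(array([ 0.098, -0.011,  3.527]), array([ 0.   , -0.   , -0.001]))
```

>>> move_arm(increments=[[1, 0.07, -0.011, 0, 0, 0, 0], [1, 0, 0, 0.44, 0, 0, 0], [1, 0, 0, 0.44, 0, 0, 0], [1, 0, 0, 0.44, 0, 0, 0], [1, 0, 0, 0.44, 0, 0, 0], [1, 0, 0, 0.44, 0, 0, 0], [1, 0, 0, 0.44, 0, 0, 0], [1, 0, 0, 0.44, 0, 0, 0], [1, 0, 0, 0.44, 0, 0, 0], [1, 0, 0, 0, 0, 0, 0], [0, 0, 0, 0, 0, 0, 0], [0, 0, 0, 0, 0, 0, 0], [0, 0, 0, 0, 0, 0, 0], [0, 0, 0, 0, 0, 0, 0], [0, 0, 0, 0, 0, 0, 0], [0, 0, 0, 0, 0, 0, 0]], force=50)

```text
time_s: 6.85
ee_pos: [0.5077, 0.3249, 0.0745]
eef_rot: [3.141, -0.0, 1.424]
force: [-0.3, -0.1, -0.0]
grip_width: 0.0494
grip_force: 0.0
```

>>> move_arm(increments=[[0, 0, 0, 0, 0, 0, 0], [0, 0, 0, 0, 0, 0, 0], [0, 0, 0, 0, 0, 0, 0], [0, 0, 0, 0, 0, 0, 0], [0, 0, 0, 0, 0, 0, 0], [0, 0, 0, 0, 0, 0, 0], [0, 0, 0, 0, 0, 0, 0], [0, 0, 0, 0, 0, 0, 0], [0, 0, 0, 0, 0, 0, 0]])

```text
time_s: 7.75
ee_pos: [0.5076, 0.3249, 0.0742]
eef_rot: [-3.142, -0.0, 1.424]
force: [0.4, -0.1, -0.6]
grip_width: 0.0218
grip_force: 50.0
```

>>> move_arm(increments=[[0, 0, 0, -0.2, 0, 0, 0], [0, 0, 0, -0.4, 0, 0, 0], [0, 0, 0, -0.5, 0, 0, 0], [0, 0, 0, -0.5, 0, 0, 0], [0, 0, 0, -0.5, 0, 0, 0], [0, 0, 0, -0.5, 0, 0, 0], [0, 0, 0, -0.5, 0, 0, 0], [0, 0, 0, -0.4, 0, 0, 0], [0, 0, 0, 0, 0, 0, 0.143], [0, 0, 0, 0, 0, 0, 0.143], [0, 0, 0, 0, 0, 0, 0.142], [0, 0, 0, 0, 0, 0, 0]])

```text
time_s: 8.95
ee_pos: [0.5075, 0.3248, 0.2499]
eef_rot: [3.141, -0.0, 0.993]
force: [0.2, -0.6, -1.1]
grip_width: 0.0221
grip_force: 50.0
```

>>> move_arm(increments=[[0, -0.49, 0.407, 0, 0, 0, 0], [0, -0.49, 0.407, 0, 0, 0, 0], [0, -0.49, 0.407, 0, 0, 0, 0], [0, -0.49, 0.407, 0, 0, 0, 0], [0, -0.49, 0.407, 0, 0, 0, 0], [0, -0.49, 0.407, 0, 0, 0, 0], [0, -0.49, 0.407, 0, 0, 0, 0], [0, -0.49, 0.407, 0, 0, 0, 0], [0, -0.49, 0.407, 0, 0, 0, 0], [0, -0.49, 0.407, 0, 0, 0, 0], [0, -0.49, 0.407, 0, 0, 0, 0], [0, -0.49, 0.407, 0, 0, 0, 0], [0, -0.49, 0.407, 0, 0, 0, 0], [0, -0.49, 0.407, 0, 0, 0, 0], [0, -0.49, 0.407, 0, 0, 0, 0], [0, -0.49, 0.407, 0, 0, 0, 0], [0, 0, 0, 0.5, 0, 0, 0], [0, 0, 0, 0.5, 0, 0, 0], [0, 0, 0, 0.4, 0, 0, 0], [0, 0, 0, 0, 0, 0, 0]])

```text
time_s: 10.95
ee_pos: [0.5666, -0.1808, 0.1769]
eef_rot: [-3.137, 0.001, 1.0]
force: [-0.0, 0.0, -1.0]
grip_width: 0.0213
grip_force: 50.0
```

```bash
python3 - <<'E'
from station import ctrl
from h import *
s=ctrl.get_obs();w=ctrl.camera("wrist")
np.savez("w3.npz",K=w["K"],tool_from_camera=w["tool_from_camera"],ee_pos=s["ee_pos"],eef_rot=s["eef_rot"],im=w["color"])
print(s["ee_pos"],s["eef_rot"],s["force"],s["grip_width"])
T=tool(s)@w["tool_from_camera"]
def proj(P):
    c=np.linalg.inv(T)@np.r_[P,1];r=np.hypot(c[0],c[1]);th=np.arctan2(r,c[2]);return w["K"][:2,2]+w["K"][0,0]*th*c[:2]/r
sl=proj([.5679,-.18,.078]);tip=proj((tool(s)@[0,0,.0642,1])[:3]);print(sl,tip)
a=w["color"];u,v=sl.astype(int);cr=a[v-40:v+40,u-50:u+50];print(u-50,v-40)
t=ctrl.camera("scene");S=dict(np.load("scene.npz"));
b=t["color"][90:230,130:290]
cv2.imwrite("pics/w3c.png",np.vstack([cv2.resize(cr,(700,560),interpolation=2)]));cv2.imwrite("pics/s3.png",b)
E
```

```text
[ 0.56661004 -0.18084113  0.17693666] [-3.13715272e+00  8.81483752e-04  9.99692846e-01] [-0.04335328  0.04288369 -0.95931944] 0.021286234763840763
[281.75401277 210.0349002 ] [280.59652623 224.12543504]
231 170
```

View pics/w3c.png

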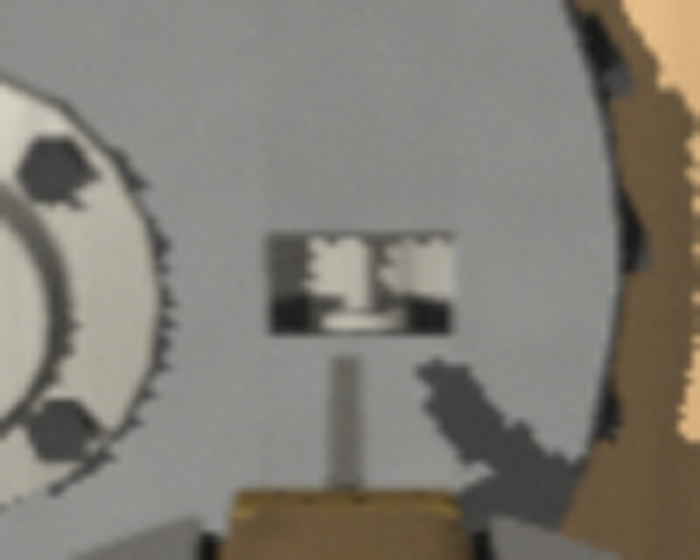

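The blade's lower end is at wrist pixel (279.8,220.5) and the slot's centre at (282.1,210.1). So I move 2.6 mm along tool x, and go to the gap on the inner side of the tooth.

>>> move_arm(increments=[[0, 0.026, -0.054, 0, 0, 0, 0], [0, 0.026, -0.054, 0, 0, 0, 0], [0, 0, 0, 0.2, 0, 0, 0], [0, 0, 0, 0.2, 0, 0, 0], [0, 0, 0, 0.19, 0, 0, 0], [0, 0, 0, 0, 0, 0, 0], [0, 0, 0, 0.05, 0, 0, 0], [0, 0, 0, 0.05, 0, 0, 0], [0, 0, 0, 0.05, 0, 0, 0], [0, 0, 0, 0, 0, 0, 0]])

```text
time_s: 12.05
ee_pos: [0.5645, -0.176, 0.142]
eef_rot: [-3.141, 0.0, 0.996]
force: [-1.1, 0.5, -2.1]
grip_width: 0.0219
grip_force: 50.0
```

>>> move_arm(increments=[[0, 0.006, -0.024, 0, 0, 0, 0], [0, 0, 0, 0.05, 0, 0, 0], [0, 0, 0, 0.05, 0, 0, 0], [0, 0, 0, 0.05, 0, 0, 0], [0, 0, 0, 0.03, 0, 0, 0], [0, 0, 0, 0, 0, 0, 0], [0, 0, 0, 0, 0, 0, 0]])

```text
time_s: 12.75
ee_pos: [0.5638, -0.1752, 0.1332]
eef_rot: [-3.142, -0.0, 0.996]
force: [0.1, 0.4, -1.2]
grip_width: 0.0218
grip_force: 50.0
```

```bash
cat >> h.py <<'E'
def br(s):
    "iron tip in slot frame (mm): x outward, y, z above wheel axis; force on iron in the same axes"
    t=(tool(s)@[-.0012,-.0006,.0642,1])[:3]-[.568,-.180,.0505]
    B=R.from_euler("z",-.575).as_matrix();return (B.T@t*1000).round(2),(B.T@s["force"]).round(2)
E
cat > st.py <<'E'
from station import ctrl
from h import *
s=ctrl.get_obs();print(s["time_s"],*br(s),s["moment"].round(2),s["eef_rot"].round(4),s["grip_width"])
E
python3 st.py
```

```text
12.75 [-6.77  0.55 18.53] [-0.17  0.38 -1.18] [-0.02 -0.04 -0.07] [-3.1416 -0.      0.9958] 0.021793998963859616
```

>>> move_arm(increments=[[0, 0, 0, 0.03, 0, 0, 0], [0, 0, 0, 0.03, 0, 0, 0], [0, 0, 0, 0.02, 0, 0, 0], [0, 0, 0, 0, 0, 0, 0], [0, 0, 0, 0, 0, 0, 0]])

```text
time_s: 13.25
ee_pos: [0.5638, -0.1752, 0.1292]
eef_rot: [-3.142, -0.0, 0.996]
force: [-0.1, -0.8, -1.2]
grip_width: 0.0219
grip_force: 50.0
```

```bash
python3 st.py
```

```text
13.25 [-6.79  0.53 14.53] [ 0.38 -0.71 -1.15] [-0.06 -0.06 -0.  ] [-3.1416 -0.      0.9958] 0.021876336171853045
```

>>> move_arm(increments=[[0, 0, 0.02, 0, 0, 0, 0], [0, 0, 0.02, 0, 0, 0, 0], [0, 0, 0.02, 0, 0, 0, 0], [0, 0, 0.02, 0, 0, 0, 0], [0, 0, 0.016, 0, 0, 0, 0], [0, 0, 0, 0, 0, 0, 0], [0, 0, 0, 0, 0, 0, 0]])

```text
time_s: 13.95
ee_pos: [0.5677, -0.1777, 0.1293]
eef_rot: [-3.141, 0.0, 0.996]
force: [-2.5, 1.5, 1.2]
grip_width: 0.0218
grip_force: 50.0
```

```bash
python3 st.py
```

```text
13.95 [-2.11  0.52 14.55] [-2.89 -0.13  1.19] [ 0.38  0.63 -0.02] [-3.1414  0.      0.9958] 0.02177153019643411
```

>>> move_arm(increments=[[0, 0, 0.015, 0, 0, 0, 0], [0, 0, 0.015, 0, 0, 0, 0], [0, 0, 0, 0, 0, 0, 0]])

```text
time_s: 14.25
ee_pos: [0.5691, -0.1787, 0.1292]
eef_rot: [3.141, -0.0, 0.996]
force: [-1.8, 2.2, -0.0]
grip_width: 0.022
grip_force: 50.0
```

```bash
python3 st.py
```

```text
14.25 [-0.34  0.53 14.51] [-2.66  0.85 -0.03] [0.28 0.4  0.  ] [ 3.1414 -0.      0.9958] 0.021987828225965955
```

>>> move_arm(increments=[[0, 0, 0.02, 0, 0, 0, 0], [0, 0, 0.02, 0, 0, 0, 0], [0, 0, 0.02, 0, 0, 0, 0], [0, 0, 0.02, 0, 0, 0, 0], [0, 0, 0.02, 0, 0, 0, 0], [0, 0, 0.02, 0, 0, 0, 0], [0, 0, 0, 0, 0, 0, 0], [0, 0, 0, 0, 0, 0, 0]])

```text
time_s: 15.05
ee_pos: [0.5741, -0.1819, 0.1293]
eef_rot: [3.141, -0.0, 0.996]
force: [-0.0, -0.3, -1.7]
grip_width: 0.0214
grip_force: 50.0
```

```bash
python3 st.py
```

```text
15.05 [ 5.56  0.51 14.56] [ 0.14 -0.3  -1.74] [-0.02 -0.06  0.02] [ 3.1415 -0.      0.9957] 0.02143465472140452
```

>>> move_arm(increments=[[0, 0, 0.02, 0, 0, 0, 0], [0, 0, 0, -0.08, 0, 0, 0], [0, 0, 0, -0.08, 0, 0, 0], [0, 0, 0, 0, 0, 0, 0], [0, 0, -0.09, 0, 0, 0, 0], [0, 0, -0.09, 0, 0, 0, 0], [0, 0, -0.088, 0, 0, 0, 0], [0, 0, 0, 0, 0, 0, 0], [0, 0, 0, 0.05, 0, 0, 0], [0, 0, 0, 0.05, 0, 0, 0], [0, 0, 0, 0.06, 0, 0, 0], [0, 0, 0, 0, 0, 0, 0], [0, 0, 0.02, 0, 0, 0, 0], [0, 0, 0.02, 0, 0, 0, 0], [0, 0, 0.02, 0, 0, 0, 0], [0, 0, 0.02, 0, 0, 0, 0], [0, 0, 0.015, 0, 0, 0, 0], [0, 0, 0, 0, 0, 0, 0], [0, 0, 0, 0, 0, 0, 0]])

```text
time_s: 16.95
ee_pos: [0.5676, -0.1776, 0.1293]
eef_rot: [-3.141, -0.0, 0.996]
force: [-3.3, 1.6, 1.6]
grip_width: 0.0214
grip_force: 50.0
```

```bash
python3 st.py
```

```text
16.95 [-2.27  0.55 14.56] [-3.65 -0.46  1.57] [0.36 0.63 0.03] [-3.1413 -0.      0.9958] 0.021355458995485688
```

Feels the same as the first tooth (about 3 N). I'll go on a little.

>>> move_arm(increments=[[0, 0, 0.015, 0, 0, 0, 0], [0, 0, 0.015, 0, 0, 0, 0], [0, 0, 0, 0, 0, 0, 0]])

```text
time_s: 17.25
ee_pos: [0.5691, -0.1786, 0.1293]
eef_rot: [3.141, -0.0, 0.996]
force: [-1.3, 1.1, 0.6]
grip_width: 0.0219
grip_force: 50.0
```

```bash
python3 st.py
```

```text
17.25 [-0.45  0.57 14.59] [-1.71  0.23  0.56] [0.29 0.45 0.03] [ 3.1413e+00 -1.0000e-04  9.9580e-01] 0.021937816068269927
```

Not bound yet, so I'll finish this tooth, go back and start the next. I'll stop early to feel it.

>>> move_arm(increments=[[0, 0, 0.03, 0, 0, 0, 0], [0, 0, 0.03, 0, 0, 0, 0], [0, 0, 0.03, 0, 0, 0, 0], [0, 0, 0.03, 0, 0, 0, 0], [0, 0, 0, 0, 0, 0, 0], [0, 0, 0.02, 0, 0, 0, 0], [0, 0, 0, -0.08, 0, 0, 0], [0, 0, 0, -0.08, 0, 0, 0], [0, 0, 0, 0, 0, 0, 0], [0, 0, -0.09, 0, 0, 0, 0], [0, 0, -0.09, 0, 0, 0, 0], [0, 0, -0.088, 0, 0, 0, 0], [0, 0, 0, 0, 0, 0, 0], [0, 0, 0, 0.05, 0, 0, 0], [0, 0, 0, 0.05, 0, 0, 0], [0, 0, 0, 0.06, 0, 0, 0], [0, 0, 0, 0, 0, 0, 0], [0, 0, 0, 0, 0, 0, 0]])

```text
time_s: 19.05
ee_pos: [0.5635, -0.1751, 0.1291]
eef_rot: [-3.141, 0.0, 0.996]
force: [0.2, 0.5, -1.5]
grip_width: 0.022
grip_force: 50.0
```

>>> move_arm(increments=[[0, 0, 0.02, 0, 0, 0, 0], [0, 0, 0.02, 0, 0, 0, 0], [0, 0, 0.02, 0, 0, 0, 0], [0, 0, 0.015, 0, 0, 0, 0], [0, 0, 0, 0, 0, 0, 0], [0, 0, 0, 0, 0, 0, 0]])

```text
time_s: 19.65
ee_pos: [0.5666, -0.177, 0.1292]
eef_rot: [-3.141, 0.0, 0.996]
force: [-0.4, 0.9, -0.6]
grip_width: 0.0221
grip_force: 50.0
```

```bash
python3 st.py
```

```text
19.65 [-3.42  0.53 14.51] [-0.85  0.5  -0.64] [ 0.19  0.21 -0.01] [-3.1413  0.      0.9958] 0.022063453659965235
```

>>> move_arm(increments=[[0, 0, 0.01, 0, 0, 0, 0], [0, 0, 0.01, 0, 0, 0, 0], [0, 0, 0, 0, 0, 0, 0], [0, 0, 0, 0, 0, 0, 0]])

```text
time_s: 20.05
ee_pos: [0.5675, -0.1776, 0.1292]
eef_rot: [-3.141, 0.0, 0.996]
force: [-2.5, 0.9, 1.3]
grip_width: 0.022
grip_force: 50.0
```

```bash
python3 st.py
```

```text
20.05 [-2.37  0.54 14.54] [-2.58 -0.61  1.32] [ 0.35  0.65 -0.02] [-3.1414  0.      0.9958] 0.02195055704529054
```

>>> move_arm(increments=[[0, 0, 0.01, 0, 0, 0, 0], [0, 0, 0.01, 0, 0, 0, 0], [0, 0, 0, 0, 0, 0, 0], [0, 0, 0, 0, 0, 0, 0]])

```text
time_s: 20.45
ee_pos: [0.5684, -0.1782, 0.1293]
eef_rot: [3.141, -0.0, 0.996]
force: [-2.1, 2.9, 0.6]
grip_width: 0.0223
grip_force: 50.0
```

```bash
python3 st.py
```

```text
20.45 [-1.2   0.54 14.56] [-3.3   1.3   0.63] [ 0.33  0.53 -0.01] [ 3.1414 -0.      0.9958] 0.022267431554882672
```

Still a free click. I'll finish the third tooth and start feeling the fourth.

>>> move_arm(increments=[[0, 0, 0.02, 0, 0, 0, 0], [0, 0, 0.03, 0, 0, 0, 0], [0, 0, 0.03, 0, 0, 0, 0], [0, 0, 0.03, 0, 0, 0, 0], [0, 0, 0.03, 0, 0, 0, 0], [0, 0, 0, 0, 0, 0, 0], [0, 0, 0.02, 0, 0, 0, 0], [0, 0, 0, -0.08, 0, 0, 0], [0, 0, 0, -0.08, 0, 0, 0], [0, 0, 0, 0, 0, 0, 0], [0, 0, -0.09, 0, 0, 0, 0], [0, 0, -0.09, 0, 0, 0, 0], [0, 0, -0.09, 0, 0, 0, 0], [0, 0, 0, 0, 0, 0, 0], [0, 0, 0, 0.05, 0, 0, 0], [0, 0, 0, 0.05, 0, 0, 0], [0, 0, 0, 0.06, 0, 0, 0], [0, 0, 0, 0, 0, 0, 0], [0, 0, 0, 0, 0, 0, 0]])

```text
time_s: 22.35
ee_pos: [0.5637, -0.1752, 0.1291]
eef_rot: [-3.141, 0.0, 0.996]
force: [-0.5, -0.5, -1.1]
grip_width: 0.022
grip_force: 50.0
```

```bash
python3 st.py
```

```text
22.35 [-6.8   0.51 14.37] [-0.12 -0.72 -1.06] [-0.07  0.03 -0.04] [-3.1413  0.      0.9957] 0.0219732916058877
```

>>> move_arm(increments=[[0, 0, 0.02, 0, 0, 0, 0], [0, 0, 0.02, 0, 0, 0, 0], [0, 0, 0.015, 0, 0, 0, 0], [0, 0, 0.01, 0, 0, 0, 0], [0, 0, 0, 0, 0, 0, 0], [0, 0, 0, 0, 0, 0, 0]])

```text
time_s: 22.95
ee_pos: [0.5665, -0.1769, 0.1292]
eef_rot: [3.142, 0.0, 0.996]
force: [0.1, 0.6, -1.1]
grip_width: 0.0215
grip_force: 50.0
```

```bash
python3 st.py
```

```text
22.95 [-3.55  0.55 14.54] [-0.23  0.55 -1.1 ] [-0.   -0.08 -0.04] [3.1416 0.     0.9959] 0.021536995025213578
```

>>> move_arm(increments=[[0, 0, 0.01, 0, 0, 0, 0], [0, 0, 0.008, 0, 0, 0, 0], [0, 0, 0, 0, 0, 0, 0], [0, 0, 0, 0, 0, 0, 0]])

```text
time_s: 23.35
ee_pos: [0.5671, -0.1774, 0.1292]
eef_rot: [-3.141, 0.0, 0.996]
force: [-1.9, 1.3, 1.0]
grip_width: 0.0215
grip_force: 50.0
```

```bash
python3 st.py
```

```text
23.35 [-2.82  0.52 14.52] [-2.35  0.07  1.03] [0.39 0.61 0.01] [-3.1412  0.      0.9958] 0.021463462639908858
```

>>> move_arm(increments=[[0, 0, 0.01, 0, 0, 0, 0], [0, 0, 0, 0, 0, 0, 0], [0, 0, 0, 0, 0, 0, 0]])

```text
time_s: 23.65
ee_pos: [0.5676, -0.1776, 0.1292]
eef_rot: [-3.141, 0.0, 0.996]
force: [-3.0, 1.8, 1.6]
grip_width: 0.0215
grip_force: 50.0
```

```bash
python3 st.py
```

```text
23.65 [-2.24  0.57 14.52] [-3.5  -0.09  1.61] [ 0.5   0.81 -0.01] [-3.1414  0.      0.9958] 0.021500979868827864
```

>>> move_arm(increments=[[0, 0, 0.01, 0, 0, 0, 0], [0, 0, 0, 0, 0, 0, 0], [0, 0, 0, 0, 0, 0, 0]])

```text
time_s: 23.95
ee_pos: [0.568, -0.1779, 0.1292]
eef_rot: [-3.141, 0.0, 0.996]
force: [-3.3, 3.4, 2.5]
grip_width: 0.0216
grip_force: 50.0
```

```bash
python3 st.py;python3 st.py
```

```text
23.95 [-1.79  0.53 14.51] [-4.63  1.03  2.49] [ 0.7   1.1  -0.05] [-3.1412  0.      0.9958] 0.021627795927334003
23.95 [-1.79  0.53 14.51] [-4.63  1.03  2.49] [ 0.7   1.1  -0.05] [-3.1412  0.      0.9958] 0.021627795927334003
```

>>> move_arm(increments=[[0, 0, 0.008, 0, 0, 0, 0], [0, 0, 0, 0, 0, 0, 0], [0, 0, 0, 0, 0, 0, 0]])

```text
time_s: 24.25
ee_pos: [0.5683, -0.1781, 0.1292]
eef_rot: [-3.141, 0.0, 0.996]
force: [-4.6, 3.6, 2.7]
grip_width: 0.0215
grip_force: 50.0
```

```bash
python3 st.py
```

```text
24.25 [-1.45  0.53 14.5 ] [-5.86  0.52  2.73] [ 0.71  1.14 -0.01] [-3.1411  0.      0.9957] 0.02153054347647099
```

The fourth tooth is firm: 6–7 N on the tooth and still rising, where the earlier teeth gave way at about 3 N. I'll stop here and back off from the other side.

>>> move_arm(increments=[[0, 0, -0.05, 0, 0, 0, 0], [0, 0, -0.057, 0, 0, 0, 0], [0, 0, 0, 0, 0, 0, 0], [0, 0, 0, -0.08, 0, 0, 0], [0, 0, 0, -0.08, 0, 0, 0], [0, 0, 0, 0, 0, 0, 0], [0, 0, 0.09, 0, 0, 0, 0], [0, 0, 0.09, 0, 0, 0, 0], [0, 0, 0.092, 0, 0, 0, 0], [0, 0, 0, 0, 0, 0, 0], [0, 0, 0, 0.05, 0, 0, 0], [0, 0, 0, 0.03, 0, 0, 0], [0, 0, 0, 0, 0, 0, 0], [0, 0, 0, 0, 0, 0, 0]])

```text
time_s: 25.65
ee_pos: [0.5753, -0.1826, 0.1332]
eef_rot: [-3.142, -0.0, 0.996]
force: [1.0, -0.4, -1.0]
grip_width: 0.0217
grip_force: 50.0
```

```bash
python3 st.py
```

```text
25.65 [ 6.94  0.56 18.55] [ 1.01  0.19 -1.03] [-0.06 -0.05 -0.02] [-3.1415 -0.      0.9958] 0.021705150575479993
```

Now lower it and push inward one tooth.

>>> move_arm(increments=[[0, 0, 0, 0.04, 0, 0, 0], [0, 0, 0, 0.04, 0, 0, 0], [0, 0, 0, 0, 0, 0, 0], [0, 0, -0.02, 0, 0, 0, 0], [0, 0, -0.02, 0, 0, 0, 0], [0, 0, -0.02, 0, 0, 0, 0], [0, 0, -0.02, 0, 0, 0, 0], [0, 0, -0.02, 0, 0, 0, 0], [0, 0, 0, 0, 0, 0, 0], [0, 0, 0, 0, 0, 0, 0]])

```text
time_s: 26.65
ee_pos: [0.5713, -0.1801, 0.1294]
eef_rot: [3.141, -0.0, 0.996]
force: [2.0, -2.9, -0.8]
grip_width: 0.0218
grip_force: 50.0
```

```bash
python3 st.py
```

```text
26.65 [ 2.25  0.53 14.71] [ 3.29 -1.32 -0.81] [-0.44 -0.69 -0.03] [ 3.141e+00 -1.000e-04  9.958e-01] 0.021813010408372482
```

>>> move_arm(increments=[[0, 0, -0.02, 0, 0, 0, 0], [0, 0, -0.02, 0, 0, 0, 0], [0, 0, -0.02, 0, 0, 0, 0], [0, 0, -0.02, 0, 0, 0, 0], [0, 0, -0.02, 0, 0, 0, 0], [0, 0, -0.02, 0, 0, 0, 0], [0, 0, -0.02, 0, 0, 0, 0], [0, 0, -0.012, 0, 0, 0, 0], [0, 0, 0, 0, 0, 0, 0], [0, 0, 0, 0, 0, 0, 0]])

```text
time_s: 27.65
ee_pos: [0.5647, -0.1758, 0.1292]
eef_rot: [-3.142, -0.0, 0.996]
force: [0.4, 0.5, -1.0]
grip_width: 0.0217
grip_force: 50.0
```

```bash
python3 st.py
```

```text
27.65 [-5.62  0.54 14.55] [ 0.03  0.64 -1.02] [-0.02 -0.08 -0.02] [-3.1415 -0.      0.9958] 0.021684065484264756
```

>>> move_arm(increments=[[0, 0, -0.02, 0, 0, 0, 0], [0, 0, 0, -0.08, 0, 0, 0], [0, 0, 0, -0.08, 0, 0, 0], [0, 0, 0, 0, 0, 0, 0], [0, 0, 0.09, 0, 0, 0, 0], [0, 0, 0.09, 0, 0, 0, 0], [0, 0, 0.09, 0, 0, 0, 0], [0, 0, 0, 0, 0, 0, 0], [0, 0, 0, 0.05, 0, 0, 0], [0, 0, 0, 0.05, 0, 0, 0], [0, 0, 0, 0.06, 0, 0, 0], [0, 0, 0, 0, 0, 0, 0], [0, 0, -0.02, 0, 0, 0, 0], [0, 0, -0.02, 0, 0, 0, 0], [0, 0, -0.02, 0, 0, 0, 0], [0, 0, -0.02, 0, 0, 0, 0], [0, 0, -0.02, 0, 0, 0, 0], [0, 0, 0, 0, 0, 0, 0], [0, 0, 0, 0, 0, 0, 0]])

```text
time_s: 29.55
ee_pos: [0.5712, -0.18, 0.1295]
eef_rot: [3.141, -0.0, 0.996]
force: [2.5, -1.7, -0.4]
grip_width: 0.0215
grip_force: 50.0
```

```bash
python3 st.py
```

```text
29.55 [ 2.18  0.54 14.78] [ 3.05 -0.08 -0.41] [-0.43 -0.61 -0.05] [ 3.1409e+00 -1.0000e-04  9.9570e-01] 0.02147704291755763
```

>>> move_arm(increments=[[0, 0, -0.02, 0, 0, 0, 0], [0, 0, -0.02, 0, 0, 0, 0], [0, 0, -0.02, 0, 0, 0, 0], [0, 0, -0.02, 0, 0, 0, 0], [0, 0, -0.02, 0, 0, 0, 0], [0, 0, -0.02, 0, 0, 0, 0], [0, 0, -0.02, 0, 0, 0, 0], [0, 0, -0.014, 0, 0, 0, 0], [0, 0, 0, 0, 0, 0, 0], [0, 0, 0, 0, 0, 0, 0]])

```text
time_s: 30.55
ee_pos: [0.5646, -0.1757, 0.1293]
eef_rot: [-3.142, -0.0, 0.996]
force: [-0.2, -0.5, -1.1]
grip_width: 0.0215
grip_force: 50.0
```

```bash
python3 st.py
```

```text
30.55 [-5.81  0.54 14.55] [ 0.13 -0.48 -1.09] [ 0.01 -0.07  0.01] [-3.1415 -0.      0.9958] 0.021549866641439614
```

Both back-off clicks passed. I'll lift out and return to the rack.

>>> move_arm(increments=[[0, 0, -0.02, 0, 0, 0, 0], [0, 0, 0, -0.1, 0, 0, 0], [0, 0, 0, -0.2, 0, 0, 0], [0, 0, 0, -0.4, 0, 0, 0], [0, 0, 0, -0.5, 0, 0, 0], [0, 0, 0, -0.5, 0, 0, 0], [0, 0, 0, -0.5, 0, 0, 0], [0, 0, 0, -0.2, 0, 0, 0], [0, 0, 0, 0, 0, 0, -0.143], [0, 0, 0, 0, 0, 0, -0.143], [0, 0, 0, 0, 0, 0, -0.142], [0, 0, 0, 0, 0, 0, 0], [0, 0, 0, 0, 0, 0, 0]])

```text
time_s: 31.85
ee_pos: [0.5637, -0.1752, 0.2491]
eef_rot: [-3.141, -0.0, 1.419]
force: [0.5, -0.1, -1.3]
grip_width: 0.0215
grip_force: 50.0
```

```bash
python3 - <<'E'
from station import ctrl
from h import *
s=ctrl.get_obs();print(s["ee_pos"],s["eef_rot"]);print(delta(s,[.5076,.3249,.25],1.424))
w=ctrl.camera("wrist");cv2.imwrite("pics/w4.png",w["color"])
E
```

```text
[ 0.56366808 -0.17515537  0.24907848] [-3.14126675e+00 -7.49792296e-05  1.41948791e+00]
(array([ 9.718, -2.616, -0.017]), array([-0.   , -0.   , -0.005]))
```

>>> move_arm(increments=[[0, 0.4, -0.12, 0, 0, 0, -0.004], [0, 0.56, -0.15, 0, 0, 0, 0], [0, 0.56, -0.15, 0, 0, 0, 0], [0, 0.56, -0.15, 0, 0, 0, 0], [0, 0.56, -0.15, 0, 0, 0, 0], [0, 0.56, -0.15, 0, 0, 0, 0], [0, 0.56, -0.15, 0, 0, 0, 0], [0, 0.56, -0.15, 0, 0, 0, 0], [0, 0.56, -0.15, 0, 0, 0, 0], [0, 0.56, -0.15, 0, 0, 0, 0], [0, 0.56, -0.15, 0, 0, 0, 0], [0, 0.56, -0.15, 0, 0, 0, 0], [0, 0.56, -0.15, 0, 0, 0, 0], [0, 0.56, -0.15, 0, 0, 0, 0], [0, 0.56, -0.15, 0, 0, 0, 0], [0, 0.56, -0.15, 0, 0, 0, 0], [0, 0.56, -0.15, 0, 0, 0, 0], [0, 0.358, -0.096, 0, 0, 0, 0], [0, 0, 0, 0, 0, 0, 0], [0, 0, 0, 0, 0, 0, 0]])

```text
time_s: 33.9
ee_pos: [0.5037, 0.324, 0.2491]
eef_rot: [-3.141, 0.0, 1.427]
force: [0.3, -0.8, -0.7]
grip_width: 0.0217
grip_force: 50.0
```

```bash
python3 - <<'E'
from station import ctrl
from h import *
s=ctrl.get_obs();print(s["ee_pos"],s["eef_rot"],s["force"]);print(delta(s,[.5076,.3249,.0745],1.424))
E
```

```text
[0.50369906 0.32398347 0.24905812] [-3.14144524e+00  4.56518001e-04  1.42699604e+00] [ 0.34733867 -0.79403962 -0.65583893]
(array([0.031, 0.075, 3.491]), array([-0.   ,  0.   ,  0.003]))
```

>>> move_arm(increments=[[0, 0.031, 0.075, 0, 0, 0, 0.003], [0, 0, 0, 0.5, 0, 0, 0], [0, 0, 0, 0.5, 0, 0, 0], [0, 0, 0, 0.5, 0, 0, 0], [0, 0, 0, 0.4, 0, 0, 0], [0, 0, 0, 0.1, 0, 0, 0], [0, 0, 0, 0, 0, 0, 0], [0, 0, 0, 0.1, 0, 0, 0], [0, 0, 0, 0.1, 0, 0, 0], [0, 0, 0, 0.1, 0, 0, 0], [0, 0, 0, 0.1, 0, 0, 0], [0, 0, 0, 0, 0, 0, 0], [0, 0, 0, 0, 0, 0, 0]])

```text
time_s: 35.2
ee_pos: [0.5075, 0.3254, 0.1292]
eef_rot: [-3.141, 0.0, 1.425]
force: [-0.5, -0.5, -1.4]
grip_width: 0.0215
grip_force: 50.0
```

```bash
python3 - <<'E'
from station import ctrl
from h import *
s=ctrl.get_obs();print(s["ee_pos"],s["eef_rot"],s["force"]);print(delta(s,[.5076,.3249,.0745],1.424))
E
```

```text
[0.50751418 0.32543886 0.12923732] [-3.14149149e+00  8.04687231e-05  1.42487278e+00] [-0.46296817 -0.50946928 -1.35834103]
(array([-0.01 ,  0.003,  1.095]), array([-0.   ,  0.   ,  0.001]))
```

>>> move_arm(increments=[[0, -0.01, 0, 0.04, 0, 0, 0], [0, 0, 0, 0.06, 0, 0, 0], [0, 0, 0, 0, 0, 0, 0]])

```text
time_s: 35.5
ee_pos: [0.5073, 0.3248, 0.1238]
eef_rot: [-3.141, 0.0, 1.425]
force: [-0.1, -0.2, -0.8]
grip_width: 0.0218
grip_force: 50.0
```

>>> move_arm(increments=[[0, 0, 0, 0.1, 0, 0, 0], [0, 0, 0, 0.1, 0, 0, 0], [0, 0, 0, 0.1, 0, 0, 0], [0, 0, 0, 0.1, 0, 0, 0], [0, 0, 0, 0.15, 0, 0, 0], [0, 0, 0, 0.15, 0, 0, 0], [0, 0, 0, 0.15, 0, 0, 0], [0, 0, 0, 0.08, 0, 0, 0], [0, 0, 0, 0.04, 0, 0, 0], [0, 0, 0, 0.02, 0, 0, 0], [0, 0, 0, 0, 0, 0, 0]])

```text
time_s: 36.6
ee_pos: [0.5075, 0.3249, 0.0748]
eef_rot: [3.141, -0.0, 1.425]
force: [0.6, 0.3, -1.0]
grip_width: 0.0217
grip_force: 50.0
```

>>> move_arm(increments=[[0, 0, 0, 0.01, 0, 0, 0], [0, 0, 0, 0, 0, 0, 0], [0.6, 0, 0, 0, 0, 0, 0], [0.6, 0, 0, 0, 0, 0, 0], [0.6, 0, 0, 0, 0, 0, 0], [0.6, 0, 0, 0, 0, 0, 0], [0.6, 0, 0, 0, 0, 0, 0], [0.6, 0, 0, 0, 0, 0, 0], [0.6, 0, 0, 0, 0, 0, 0], [0.6, 0, 0, 0, 0, 0, 0], [0.6, 0, 0, 0, 0, 0, 0], [0.6, 0, 0, -0.3, 0, 0, 0], [0.6, 0, 0, -0.5, 0, 0, 0], [0.6, 0, 0, -0.5, 0, 0, 0], [0.6, 0, 0, -0.5, 0, 0, 0], [0.6, 0, 0, -0.5, 0, 0, 0], [0.6, 0, 0, -0.5, 0, 0, 0], [0.6, 0, 0, -0.5, 0, 0, 0], [0.6, 0, 0, 0, 0, 0, 0]])

```text
time_s: 38.5
ee_pos: [0.5083, 0.3254, 0.2441]
eef_rot: [3.136, -0.004, 1.425]
force: [0.0, 0.7, 0.6]
grip_width: 0.0564
grip_force: 0.0
```

```bash
python3 - <<'E'
from station import ctrl
from h import *
s=ctrl.get_obs();print(s["time_s"],s["grip_width"],s["ee_pos"])
w=ctrl.camera("wrist")["color"];t=ctrl.camera("top")["color"];w4=cv2.imread("pics/w4.png")
a=cv2.resize(w[140:340,200:360],(320,400));b=cv2.resize(t[190:245,185:295],(440,220),interpolation=2);c=cv2.resize(t[170:220,360:450],(440,180))
cv2.imwrite("pics/end.png",np.hstack([a,np.vstack([b,c])]))
E
```

```text
38.5 0.05637127072534594 [0.50829375 0.32541854 0.24413644]
```

View pics/end.png

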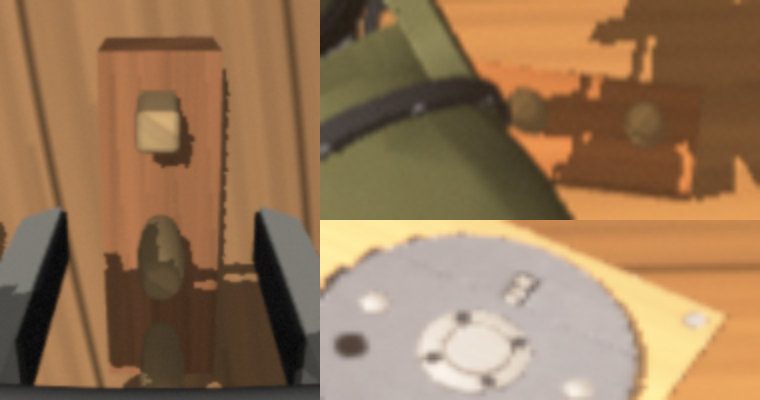

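The iron stands upright and square in its hole (wrist crop about (158,125)), the gouges are undisturbed, and the gripper is clear. Handing in.

```bash
python3 -c "
from station import ctrl
print(ctrl.hand_in())"
```

```text
the job is handed in; nothing more can be done
None
```

I pushed the star wheel out three clicks until the fourth tooth came up firm at about 6–7 N and backed it off two teeth. The iron is back upright in its hole and the job is handed in; no verdict came back, and I judged the bind by feel only, since the wheel angle can't be read directly.

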